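# Unstack the sample set onto its stages

### The job

Samples have been left piled up on a grey slide box. Take the pile apart and set each thing on the low stage made in its own outline: the vial on the small round stage, the petri dish on the large round one, the test cassette on the narrow oblong one and the emptied slide box on the big oblong one. Each must stand or lie flat and well centred, the oblong things lined up lengthways with their stages; keep the vial upright and the dish level all the way, and leave the timer and the white bottle where they are.

Things in the scene. Friction and masses are not known exactly. Their poses are not given: they have to be found in the camera images.
- vial: Small sample vial with a white cap: glass body 23 mm across and about 28 mm tall, then shoulder and an 18 mm cap, 46 mm tall in all; loose, about 15 to 30 g. Stands upright at the top of the pile, on the petri dish, near its middle. Origin at the centre of its underside, z up.
- petri_dish: Closed round petri dish, lid and dish in one piece, 60 mm across the lid (which spans 4 to 15 mm above the underside) and 15 mm high; loose, about 25 to 45 g. Lies on one end of the slide box and carries the vial. Origin at the centre of its underside, z up.
- cassette: Flat white plastic test cassette, 20 x 70 x 6 mm, loose, about 11 to 20 g. Lies on the other end of the slide box, crosswise to the box. Its long side is its y axis, 20 mm width along x. Origin at the centre of its underside, z up.
- slide_box: Closed grey plastic slide box (the lid does not open), 64 x 114 x 26 mm, loose, 0.12 to 0.21 kg, the bottom of the pile: its flat top, 26 mm up, carries the dish (about 27 mm towards its +y end) and the cassette (about 43 mm towards its -y end). Long side along its y axis, 64 mm width along x. Origin at the centre of its underside, z up.
- stage_vial: Fixed low sample stage on the worktop: a flat aluminium plate 8 mm thick with a grey rubber top and no rim, round, 46 mm across (the small round one): place of the vial. Origin at the centre of its underside (its flat top is 8 mm above the origin).
- stage_dish: Fixed low sample stage on the worktop: a flat aluminium plate 8 mm thick with a grey rubber top and no rim, round, 84 mm across (the large round one): place of the petri dish. Origin at the centre of its underside (its flat top is 8 mm above the origin).
- stage_cassette: Fixed low sample stage on the worktop: a flat aluminium plate 8 mm thick with a grey rubber top and no rim, oblong, 44 x 96 mm (the narrow oblong one), long side along its y axis: place of the cassette. Origin at the centre of its underside (its flat top is 8 mm above the origin).
- stage_box: Fixed low sample stage on the worktop: a flat aluminium plate 8 mm thick with a grey rubber top and no rim, oblong, 90 x 140 mm (the big oblong one), long side along its y axis: place of the slide box. Origin at the centre of its underside (its flat top is 8 mm above the origin).
- timer: Bystander: white bench timer with buttons, 60 x 66 x 20 mm, loose on the worktop. Origin at the centre of its underside.
- bottle: Bystander: small white bottle with a white cap, 35 mm across and 66 mm tall, loose on the worktop. Origin at the centre of its underside.
Not all that is in view belongs to the job. Leave any green look-alike of the petri_dish alone.

How it is judged:
At the end, for the whole second after the job is handed in: All released and at rest, flat on their own stages within 0.08 rad: the vial within 10 mm of its stage's centre, dish, cassette and slide box within 12 mm of theirs; long sides along their stages' (cassette within 0.17 rad, box 0.15 rad, either way round) (horizontal distance between vial and stage_vial below 0.01 m and z of vial in the frame of stage_vial between 0.004 and 0.012 m and angle between each of vial, petri_dish, cassette, slide_box's own z axis and vertical below 0.08 rad and linear speed of each of vial, petri_dish, cassette, slide_box below 0.02 m/s and angular speed of each of vial, petri_dish, cassette, slide_box below 0.2 rad/s and contact force between each of vial, petri_dish, cassette, slide_box and the fingers below 0.05 N and horizontal distance between petri_dish and stage_dish below 0.012 m and z of petri_dish in the frame of stage_dish between 0.004 and 0.012 m and horizontal distance between cassette and stage_cassette below 0.012 m and z of cassette in the frame of stage_cassette between 0.004 and 0.012 m and angle between the y axis of cassette and the y axis of stage_cassette, either way round below 0.17 rad and horizontal distance between slide_box and stage_box below 0.012 m and z of slide_box in the frame of stage_box between 0.004 and 0.012 m and angle between the y axis of slide_box and the y axis of stage_box, either way round below 0.15 rad); the robot touches nothing.
It fails at once if the vial tips over 0.5 rad (angle between vial's own z axis and vertical above 0.5 rad).
It fails at once if the petri dish tips over 0.4 rad (angle between petri_dish's own z axis and vertical above 0.4 rad).
It fails at once if the timer is moved by more than 15 mm (distance of timer from where it was at the start of the episode above 0.015 m).
It fails at once if the white bottle is moved by more than 15 mm (distance of bottle from where it was at the start of the episode above 0.015 m).
It also fails if it takes over 120 s, if anything falls off the work surface, if the arm or the gripper's body presses on something with over 40 N, if the wrist force passes 120 N, or if a joint passes its speed limit or range.

### The arm

A 6-joint arm with a two-finger parallel gripper is mounted at the origin on a cart in front of the work surface, level with it; the furniture and walls round the work are solid. World frame = base frame: x ahead of the robot, y to its left, z up, the work surface at z = 0. Lengths are in m, angles in rad, forces in N, time in s.
With the tool pointing down it reaches from about 0.275 to 1 m from the base axis. Payload 8.4 kg.
Tool frame: the origin (TCP) lies on the centre line of the jaws, within the pads' length; the fingertips stand 25 mm ahead of it and the grasp point (between the pads) lies 6 mm ahead of it; z points along the fingers, y is the line along which they close (so a half turn about z gives the same grasp; the last joint's range is limited). The gripper opens to 85 mm and grips with 20 to 120 N. Pads are 22 mm wide; open, the fingers measure 114 mm over their backs; the gripper's body (76 mm by 85 mm) begins 54 mm behind the grasp point. The pads swing forward as they close: fully open they stand 13 mm farther back than shut.
Start: joints at [-1.212, 0.353, 1.633, -0, 1.155, -0.002], TCP at [0.221, -0.585, 0.256] pointing down, gripper open.
Joint ranges: [-2.63, 2.63], [-0.92, 2.1], [0.06, 2.66], [-1.3, 4.44], [0, 2.69], [-3.02, 3.02]. Speed limits (rad/s): [2.22, 2.22, 2.79, 3.14, 3.14, 3.14].

### API

Orientations are given as a rotation vector (axis times angle).
In Python, from plant import status, get_image, workorder gives the robot as it stands.
- The arm moves only by the tool send_rows, never from a script. Its argument "rows" is a list that holds one entry, the list of rows, each a list of 7 numbers: the shift along the tool's x, y, z each as a share of 100 mm, from -1 to 1, then the turn, a rotation vector about the tool's x, y, z each as a share of 90 degrees, from -1 to 1, then the closure, from 0 (fully open) to 1 (shut). In form: [[[dx, dy, dz, wx, wy, wz, jaw], ...]]. A call has 1 to 20 rows; each row is the pose to reach, as a shift and turn from the pose commanded when the call began, along the tool's axes at that moment; what a row does not reach only later rows make up. A row lasts 1/10 s, in which the tool goes at most 50 mm and 8.59 degrees, less where a joint would pass 70% of its speed; a pose out of reach is approached as far as the arm can. A call with a number of a shift or a turn outside -1 to 1 is refused whole. A call with a gripper value outside its range is refused whole. The fingers move at their own pace and stop on an object; the grip force is fixed at half the most. Time passes only in rows, so rows that repeat a pose let the fingers close. It gives the time, the measured TCP pose, the force, the opening and the grip force at its end, in the units of the state.
- status.sense(): the state, without advancing time (a new reading comes with each control period).
- get_image(name): name is "scene" or "top"; returns a dict with "img" (400x640x3 uint8, blue, green, red), "fx", "fy", "cx", "cy" (pixels), "rvec" (rotation vector, rad) and "tvec" (3), from world to camera coordinates, as OpenCV has them. Camera axes: x right, y down, z forward; pixel columns grow to the right and rows downward; lengths in m; the calibration is good to about 2 mm. A picture is of the moment at which its call begins. There is no depth.
- workorder.sign_off(): hands the job in; it is judged then, once.
The state is a dict: "time": time; "joints": joint angles; "qvel": joint speeds; "joint_torque": joint torques, N m; "eef_pos": TCP position; "orientation": TCP orientation; "ft_force": force on the tool from outside, world axes, zero at the start; "wrist_torque": the same for the moment, N m; "gripper_width": finger opening in m; "grip_force": force on a finger pad.
Only numpy, scipy, OpenCV 4.12 (cv2) and the standard library are available. Lean on these libraries where they do the work, as an engineer would, in place of code of your own. Each camera call takes 0.05 s, during which the arm holds its last target. There are 200 camera calls.

## Working session

There is one attempt and no reset: what is moved stays moved. The work goes in short steps, Python scripts to look and compute and a tool call to move; the robot and the scene stay as the last step left them, time stands still between calls to the robot, and variables do not carry over. Pictures are saved under pics/ and viewed, at most 17 in all, crops included, and the job is handed in when it is done.

Besides the shell and the picture viewer there is one more tool, called after ">>>" as name(argument=value, ...), one argument or row to a line, values as JSON. send_rows: Moves the arm, as the interface text tells. Its arguments: {"type":"object","properties":{"rows":{"type":"array","items":{"type":"array","items":{"type":"array","items":{"type":"number","minimum":-1,"maximum":1}}}}},"required":["rows"]}

```bash
mkdir -p pics; ls; python3 - <<'E'
from plant import status,get_image
import cv2,numpy as np
for n in("top","scene"):
    d=get_image(n);cv2.imwrite(f"pics/{n}0.png",d["img"]);print(n,d["fx"],d["fy"],d["cx"],d["cy"],np.ravel(d["rvec"]),np.ravel(d["tvec"]))
s=status.sense();print(s)
E
```

```text
pics
top 412.4464321700772 412.4464321700772 319.7483881930278 198.62326380120535 [ 2.16507302 -2.16308423  0.11954345] [-0.03112889  0.57341715  1.14618532]
scene 384.67534034875257 384.67534034875257 316.7895288653937 204.6056551969972 [ 0.75576479 -2.54912795  1.13337874] [0.46302878 0.26752432 0.8783739 ]
{'time': 0.1, 'joints': array([-1.21240345e+00,  3.53602702e-01,  1.63408337e+00, -1.52470947e-05,
        1.15517627e+00, -2.42023631e-03]), 'qvel': array([-0.00013589, -0.00175595, -0.00144013, -0.00116695,  0.00044889,
        0.00088643]), 'joint_torque': array([-5.45908115e-04, -6.06359410e+01, -3.42821002e+01, -4.10244024e-05,
        3.96899399e-03,  6.16907357e-06]), 'eef_pos': array([ 0.22048954, -0.58438477,  0.25561175]), 'orientation': array([-3.08937851e+00, -5.63480291e-01,  3.74520140e-04]), 'ft_force': array([ 0.12134184, -0.53032077, -0.30690111]), 'wrist_torque': array([ 0.04203122, -0.02777291, -0.02696544]), 'grip_force': 0.0, 'gripper_width': 0.0853257466908463}
```

View pics/top0.png

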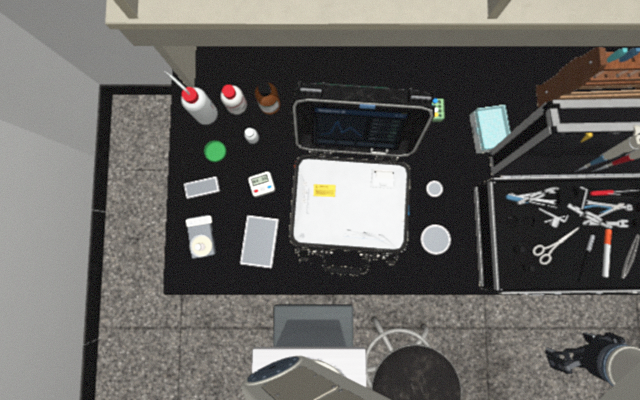

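View pics/scene0.png

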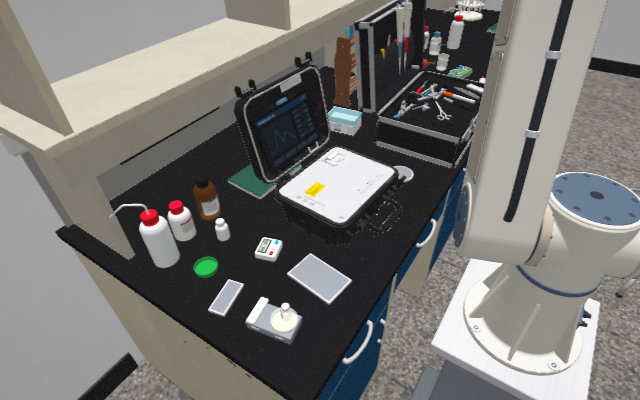

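The top view shows the pile at about (201,238): the cassette at its upper end, the dish and vial at its lower end. The other positions are:
- Narrow oblong stage (202,187), big oblong stage (259,242), small round stage (434,188), large round stage (436,239).
- Timer (261,184) and white bottle (251,135).
- Green look-alike (215,151). The real dish is the clear/cream disc at (201,245) on the grey box, carrying the vial, so the green one gets left alone.

An open case stands between the pile and the round stages.

```bash
cat > h.py <<'E'
import cv2,numpy as np
from plant import status,get_image
def cam(d):
    R,_=cv2.Rodrigues(np.array(d["rvec"],float)); return R,np.ravel(d["tvec"]),np.array([[d["fx"],0,d["cx"]],[0,d["fy"],d["cy"]],[0,0,1]])
def ray(d,uv,z):
    R,t,K=cam(d);c=-R.T@t;uv=np.atleast_2d(np.array(uv,float))
    r=(R.T@np.linalg.inv(K)@np.c_[uv,np.ones(len(uv))].T).T
    return c+r*((z-c[2])/r[:,2])[:,None]
def proj(d,P):
    R,t,K=cam(d);p=(K@(R@np.atleast_2d(np.array(P,float)).T+t[:,None])).T;return p[:,:2]/p[:,2:]
def crop(d,u0,v0,w,h,k,name):
    cv2.imwrite("pics/"+name,cv2.resize(d["img"][v0:v0+h,u0:u0+w],None,fx=k,fy=k,interpolation=cv2.INTER_CUBIC))
def blob(d,u0,v0,w,h,z,lo=90,show=True):
    g=d["img"][v0:v0+h,u0:u0+w].min(axis=2)
    m=(g>lo).astype(np.uint8)
    cs,_=cv2.findContours(m,cv2.RETR_EXTERNAL,cv2.CHAIN_APPROX_NONE)
    c=max(cs,key=cv2.contourArea).reshape(-1,2)+[u0,v0]
    P=ray(d,c,z)[:,:2]
    r=cv2.minAreaRect((P*1000).astype(np.float32))
    (w_,h_),a=r[1],r[2]
    if w_>h_: a+=90   # direction of the long side
    a=(a+90)%180-90
    M=cv2.moments((P*1000).astype(np.float32))
    return dict(c=np.round(r[0],1),cm=np.round([M['m10']/M['m00'],M['m01']/M['m00']],1),size=np.round(r[1],1),long=round(a,1))
E
python3 - <<'E'
from h import *
d=get_image("top");R,t,K=cam(d);print("campos",-R.T@t)
for n,b,z in [("st_cas",(180,170,45,32),.008),("st_box",(235,210,47,62),.008),("st_vial",(422,176,25,25),.008),("st_dish",(418,220,36,38),.008),("timer",(244,168,32,32),.02),("pile",(180,210,40,54),.026)]:
    print(n,blob(d,*b,z))
print(ray(d,[[251,132]],.066))
dots=[[292,155],[408,160],[405,250],[290,245]];print("case",ray(d,dots,.1)[:,:2])
crop(d,175,165,110,110,5,"c1.png")
s=get_image("scene");crop(s,200,230,170,120,4,"c2.png")
E
```

```text
campos [ 0.44306083 -0.03130048  1.20259486]
st_cas {'c': array([610.1, 316.4]), 'cm': array([610.1, 316.2]), 'size': array([ 48.4, 101. ]), 'long': 12.8}
st_box {'c': array([453.3, 144.8]), 'cm': array([453.3, 144.7]), 'size': array([ 95.2, 144.6]), 'long': 82.7}
st_vial {'c': array([ 607.6, -364.4]), 'cm': array([ 606.9, -364.5]), 'size': array([46.8, 47.6]), 'long': 88.4}
st_dish {'c': array([ 458.7, -363.6]), 'cm': array([ 459.5, -363.8]), 'size': array([86.1, 86.7]), 'long': 44.1}
timer {'c': array([618.7, 140. ]), 'cm': array([618.5, 139.5]), 'size': array([64.1, 69.3]), 'long': 18.7}
pile {'c': array([466.1, 308.2]), 'cm': array([467.5, 309.4]), 'size': array([116. ,  76.4]), 'long': -80.4}
[[0.75876058 0.16368897 0.066     ]]
case [[ 0.6852615   0.04500112]
 [ 0.67168947 -0.27040063]
 [ 0.42892193 -0.25692437]
 [ 0.44181372  0.04827139]]
```

View pics/c1.png

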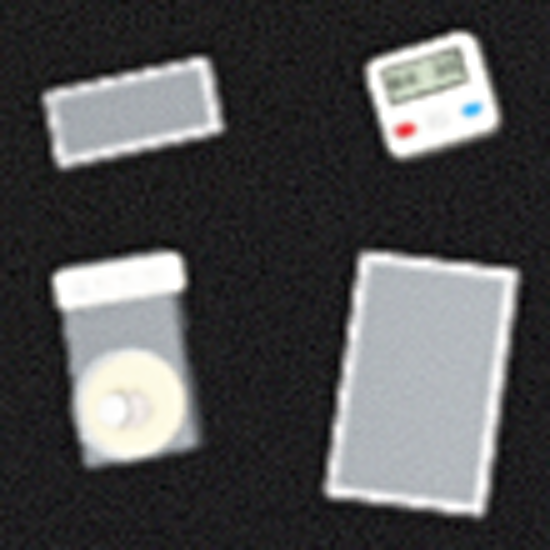

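View pics/c2.png

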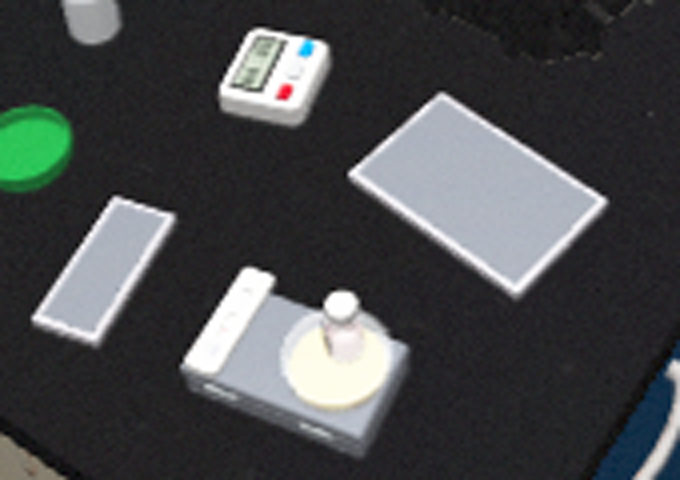

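c1 shows the cassette at about (199,221), the dish at about (201,246) and the vial cap at about (197.5,246.5). c2 confirms the same pile from the side. Next I'll measure each part of the pile.

```bash
cat >> h.py <<'E'
def rect(P):
    c,(w,h),a=cv2.minAreaRect((np.asarray(P)[:,:2]*1000).astype(np.float32))
    if h>w:a+=90
    return np.round(c,1),np.round([w,h],1),round((a+90)%180-90,1)
from scipy.spatial.transform import Rotation as Ro
def plan(xyz,yaw,verbose=True):
    s=status.sense();R=Ro.from_rotvec(s["orientation"]).as_matrix();p=s["eef_pos"]
    T=np.array([[np.cos(yaw),np.sin(yaw),0],[np.sin(yaw),-np.cos(yaw),0],[0,0,-1]]).T if False else np.column_stack([[np.cos(yaw),np.sin(yaw),0],[np.sin(yaw),-np.cos(yaw),0],[0,0,-1]])
    sh=R.T@(np.array(xyz)-p)/.1; w=Ro.from_matrix(R.T@T).as_rotvec()/(np.pi/2)
    print("t",round(s["time"],1),"p",p.round(4),"yaw",round(float(np.degrees(np.arctan2(R[1,0],R[0,0]))),1),"w",round(s["gripper_width"],4),"F",np.round(s["ft_force"],1),"g",round(s["grip_force"],1));print("shift",sh.round(3),"turn",w.round(3))
E
python3 - <<'E'
from h import *
def big(m,u0,v0):
    c=max(cv2.findContours(m.astype(np.uint8),cv2.RETR_EXTERNAL,cv2.CHAIN_APPROX_NONE)[0],key=cv2.contourArea).reshape(-1,2);return c+[u0,v0]
for n,b in (("top",(180,208,45,58)),("scene",(240,290,70,60))):
    d=get_image(n);u,v,w,h=b;im=d["img"][v:v+h,u:u+w].astype(int);B,G,Rr=im[...,0],im[...,1],im[...,2]
    cream=(Rr-B>14)&(Rr>150); c=big(cream,u,v);P=ray(d,c,.041);e=cv2.minEnclosingCircle((P[:,:2]*1000).astype(np.float32));print(n,"cream",np.round(e[0],1),e[1],"rect",rect(P))
    wh=(im.min(2)>215);nl,_,st,ce=cv2.connectedComponentsWithStats(wh.astype(np.uint8))
    for i in range(1,nl):
        if st[i,4]>8:print(" white",st[i,4],ce[i]+[u,v],"z87",ray(d,ce[i]+[u,v],.087)[0,:2].round(4),"z32",ray(d,ce[i]+[u,v],.032)[0,:2].round(4))
    if n=="top":
        print("cass",rect(ray(d,big(wh,u,v),.032)))
        lower=im.min(2)>90; lower[:17]=0; print("box part",rect(ray(d,big(lower,u,v),.026)))
plan((.38,-.45,.25),np.pi/4)
E
```

```text
top cream [440.9 300.1] 27.78874969482422 rect (array([441.6, 300.2]), array([50.1, 53.6]), -89.9)
 white 179 [198.2849162  220.79329609] z87 [0.5067 0.298 ] z32 [0.5098 0.3142]
 white 331 [200.53776435 245.30513595] z87 [0.4408 0.2897] z32 [0.4406 0.3055]
cass (array([441.5, 305.7]), array([56.5, 53.6]), 1.7)
box part (array([456.2, 308.7]), array([96.8, 69. ]), 9.8)
scene cream [435.8 309.1] 26.650632858276367 rect (array([435.4, 311.1]), array([49.1, 49. ]), 32.8)
 white 228 [256.94736842 309.68859649] z87 [0.4807 0.3395] z32 [0.5094 0.3156]
 white 41 [284.82926829 305.65853659] z87 [0.437  0.2996] z32 [0.4623 0.2726]
 white 433 [283.19399538 320.20323326] z87 [0.4188 0.3293] z32 [0.4427 0.3046]
t 0.3 p [ 0.2206 -0.5846  0.256 ] yaw 20.7 w 0.0856 F [ 0.3  0.3 -0. ] g 0.0
shift [ 1.967 -0.697  0.061] turn [-0.   -0.   -0.27]
```

>>> send_rows(
  rows=[
    [[0.5,0,0,0,0,-0.1,0.5],[1,0,0,0,0,-0.2,0.5],[1,0,0,0,0,-0.27,0.5],[1,0,0,0,0,-0.27,0.5]],
  ],
)

```text
time: 0.7
eef_pos: [0.3154, -0.5488, 0.2561]
orientation: [-2.9, -1.207, 0.0]
ft_force: [-0.4, -0.6, -1.0]
gripper_width: 0.0429
grip_force: 0.0
```

>>> send_rows(
  rows=[
    [[0.33,-0.25,0,0,0,0,0.5],[0.67,-0.5,0,0,0,0,0.5],[0.98,-0.73,0,0,0,0,0.5]],
  ],
)

```text
time: 1.0
eef_pos: [0.3309, -0.4274, 0.256]
orientation: [-2.906, -1.193, 0.0]
ft_force: [-0.4, -0.2, 0.1]
gripper_width: 0.0427
grip_force: 0.0
```

>>> send_rows(
  rows=[
    [[0.33,-0.25,0,0,0,0,0.5],[0.67,-0.5,0,0,0,0,0.5],[0.98,-0.73,0,0,0,0,0.5]],
  ],
)

```text
time: 1.3
eef_pos: [0.3488, -0.3065, 0.2563]
orientation: [2.906, 1.193, -0.0]
ft_force: [1.1, 0.1, 0.4]
gripper_width: 0.0431
grip_force: 0.0
```

>>> send_rows(
  rows=[
    [[0.33,-0.25,0,0,0,0,0.5],[0.67,-0.5,0,0,0,0,0.5],[0.98,-0.73,0,0,0,0,0.5]],
  ],
)

```text
time: 1.6
eef_pos: [0.3668, -0.1857, 0.2564]
orientation: [2.906, 1.193, 0.0]
ft_force: [-0.4, 0.7, 0.4]
gripper_width: 0.0426
grip_force: 0.0
```

>>> send_rows(
  rows=[
    [[0.33,-0.25,0,0,0,0,0.5],[0.67,-0.5,0,0,0,0,0.5],[0.98,-0.73,0,0,0,0,0.5]],
  ],
)

```text
time: 1.9
eef_pos: [0.3848, -0.0649, 0.2565]
orientation: [2.906, 1.193, 0.001]
ft_force: [0.5, -0.2, -0.0]
gripper_width: 0.043
grip_force: 0.0
```

>>> send_rows(
  rows=[
    [[0.33,-0.25,0,0,0,0,0.5],[0.67,-0.5,0,0,0,0,0.5],[0.98,-0.73,0,0,0,0,0.5]],
  ],
)

```text
time: 2.2
eef_pos: [0.4029, 0.0561, 0.2566]
orientation: [2.906, 1.194, 0.001]
ft_force: [0.8, -0.0, -0.7]
gripper_width: 0.043
grip_force: 0.0
```

>>> send_rows(
  rows=[
    [[0.33,-0.25,0,0,0,0,0.5],[0.67,-0.5,0,0,0,0,0.5],[0.98,-0.73,0,0,0,0,0.5]],
  ],
)

```text
time: 2.5
eef_pos: [0.4209, 0.1771, 0.2565]
orientation: [2.906, 1.194, 0.001]
ft_force: [1.3, 0.1, 0.7]
gripper_width: 0.0425
grip_force: 0.0
```

>>> send_rows(
  rows=[
    [[0.33,-0.25,0.2,0,0,0,0.5],[0.67,-0.5,0.5,0,0,0,0.5],[0.98,-0.73,0.7,0,0,0,0.5],[0.98,-0.73,0.7,0,0,0,0.5],[0.98,-0.73,0.7,0,0,0,0.5]],
  ],
)

```text
time: 3.0
eef_pos: [0.4382, 0.2964, 0.1856]
orientation: [2.903, 1.198, -0.003]
ft_force: [0.1, -0.7, -0.4]
gripper_width: 0.0427
grip_force: 0.0
```

```bash
python3 - <<'E'
from h import *
plan((.437,.2985,.07),np.pi/4)
d=get_image("scene");crop(d,220,210,130,130,4,"v1.png")
E
```

```text
t 3.0 p [0.4382 0.2964 0.1856] yaw 44.9 w 0.0427 F [ 0.1 -0.7 -0.4] g 0.0
shift [ 0.009 -0.023  1.156] turn [-0.     0.001 -0.002]
```

View pics/v1.png

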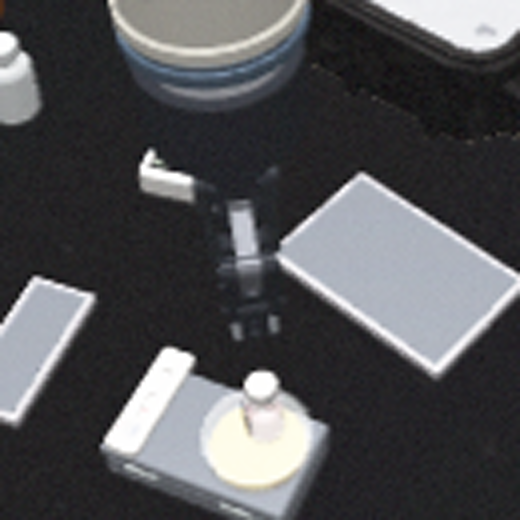

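The view shows the half-open fingertips at crop (237,330) and (272,322), just above the vial and in line with it.

>>> send_rows(
  rows=[
    [[0.01,-0.02,0.3,0,0,0,0.5],[0.01,-0.02,0.6,0,0,0,0.5],[0.01,-0.02,0.8,0,0,0,0.5],[0.01,-0.02,0.95,0,0,0,0.5],[0.01,-0.02,0.95,0,0,0,0.5]],
  ],
)

```text
time: 3.55
eef_pos: [0.4372, 0.297, 0.0907]
orientation: [2.904, 1.197, -0.003]
ft_force: [-0.5, 0.2, 0.1]
gripper_width: 0.0429
grip_force: 0.0
```

>>> send_rows(
  rows=[
    [[0,0,0.1,0,0,0,0.5],[0,0,0.2,0,0,0,0.5],[0,0,0.22,0,0,0,0.5],[0,0,0.22,0,0,0,0.5]],
  ],
)

```text
time: 3.95
eef_pos: [0.4375, 0.2988, 0.0692]
orientation: [2.903, 1.201, -0.001]
ft_force: [0.1, -0.1, -0.5]
gripper_width: 0.0426
grip_force: 0.0
```

```bash
python3 - <<'E'
from h import *
plan((.437,.2985,.068),np.pi/4)
d=get_image("scene");crop(d,250,270,70,70,8,"v2.png")
E
```

```text
t 4.0 p [0.4375 0.2988 0.0692] yaw 45.0 w 0.0426 F [ 0.1 -0.1 -0.5] g 0.0
shift [-0.006 -0.001  0.012] turn [-0.  0. -0.]
```

View pics/v2.png

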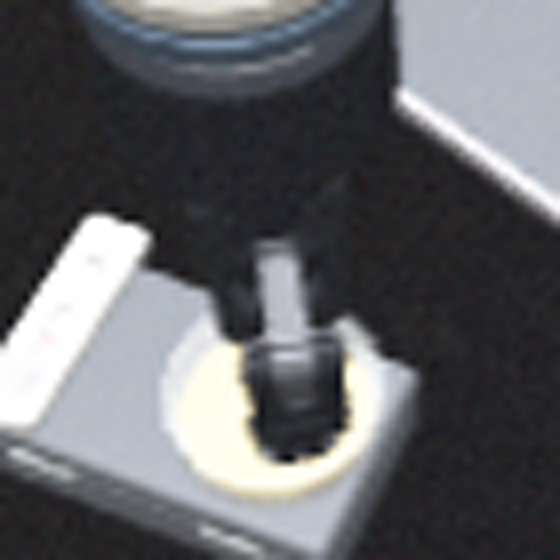

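The fingers straddle the vial just above the dish, with no contact force. Closing now, then a gentle lift.

>>> send_rows(
  rows=[
    [[0,0,0,0,0,0,0.65],[0,0,0,0,0,0,0.72],[0,0,0,0,0,0,0.85],[0,0,0,0,0,0,0.85],[0,0,0,0,0,0,0.85],[0,0,0,0,0,0,0.85]],
  ],
)

```text
time: 4.6
eef_pos: [0.4378, 0.2992, 0.0698]
orientation: [-2.903, -1.202, -0.001]
ft_force: [-1.8, 0.1, 6.0]
gripper_width: 0.021
grip_force: 58.6
```

>>> send_rows(
  rows=[
    [[0,0,-0.1,0,0,0,0.85],[0,0,-0.3,0,0,0,0.85],[0,0,-0.6,0,0,0,0.85],[0,0,-0.9,0,0,0,0.85],[0,0,-1,0,0,0,0.85]],
  ],
)

```text
time: 5.1
eef_pos: [0.4389, 0.2999, 0.1726]
orientation: [-2.902, -1.201, -0.007]
ft_force: [0.1, 0.7, -0.1]
gripper_width: 0.0216
grip_force: 58.7
```

```bash
python3 - <<'E'
from h import *
plan((.607,-.364,.25),np.pi/4)
d=get_image("scene");crop(d,250,210,80,120,5,"v3.png")
E
```

```text
t 5.1 p [0.4389 0.2999 0.1726] yaw 45.0 w 0.0216 F [ 0.1  0.7 -0.1] g 58.7
shift [-3.5    5.885 -0.784] turn [ 0.001 -0.003 -0.   ]
```

View pics/v3.png

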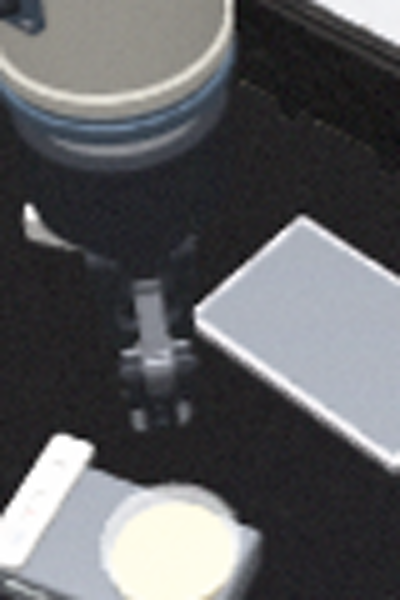

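The vial is held (opening 21.6 mm) and the dish is still in place. Carrying it over the front of the case.

>>> send_rows(
  rows=[
    [[-0.1,0.1,-0.4,0,0,0,0.85],[-0.3,0.3,-0.78,0,0,0,0.85],[-0.6,0.6,-0.78,0,0,0,0.85],[-0.94,0.94,-0.78,0,0,0,0.85]],
  ],
)

```text
time: 5.55
eef_pos: [0.4377, 0.1655, 0.2477]
orientation: [2.902, 1.204, 0.003]
ft_force: [1.1, -1.0, -1.0]
gripper_width: 0.0214
grip_force: 58.8
```

>>> send_rows(
  rows=[
    [[-0.31,0.31,0,0,0,0,0.85],[-0.62,0.62,0,0,0,0,0.85],[-0.94,0.94,0,0,0,0,0.85]],
  ],
)

```text
time: 5.85
eef_pos: [0.4367, 0.0316, 0.2466]
orientation: [-2.902, -1.202, 0.001]
ft_force: [0.7, 0.3, 0.2]
gripper_width: 0.0213
grip_force: 58.8
```

>>> send_rows(
  rows=[
    [[-0.31,0.31,0,0,0,0,0.85],[-0.62,0.62,0,0,0,0,0.85],[-0.94,0.94,0,0,0,0,0.85]],
  ],
)

```text
time: 6.15
eef_pos: [0.4367, -0.1014, 0.2466]
orientation: [-2.902, -1.202, 0.001]
ft_force: [0.8, 0.6, -0.5]
gripper_width: 0.0211
grip_force: 58.8
```

>>> send_rows(
  rows=[
    [[-0.31,0.31,0,0,0,0,0.85],[-0.62,0.62,0,0,0,0,0.85],[-0.94,0.94,0,0,0,0,0.85]],
  ],
)

```text
time: 6.45
eef_pos: [0.4366, -0.2343, 0.2464]
orientation: [-2.902, -1.201, 0.001]
ft_force: [0.2, 0.3, -0.9]
gripper_width: 0.0211
grip_force: 58.8
```

>>> send_rows(
  rows=[
    [[-0.31,0.31,0,0,0,0,0.85],[-0.62,0.62,0,0,0,0,0.85],[-0.82,0.82,0,0,0,0,0.85],[-0.94,0.94,0,0,0,0,0.85]],
  ],
)

```text
time: 6.85
eef_pos: [0.4367, -0.3676, 0.2461]
orientation: [-2.903, -1.199, 0.001]
ft_force: [0.0, -0.5, -0.4]
gripper_width: 0.021
grip_force: 58.8
```

>>> send_rows(
  rows=[
    [[0.2,0.2,0,0,0,0,0.85],[0.4,0.4,0,0,0,0,0.85],[0.6,0.6,0,0,0,0,0.85]],
  ],
)

```text
time: 7.15
eef_pos: [0.5228, -0.3651, 0.2464]
orientation: [-2.902, -1.2, 0.001]
ft_force: [-0.4, -0.2, 0.4]
gripper_width: 0.021
grip_force: 58.8
```

>>> send_rows(
  rows=[
    [[0.2,0.2,0.2,0,0,0,0.85],[0.4,0.4,0.4,0,0,0,0.85],[0.6,0.6,0.6,0,0,0,0.85],[0.6,0.6,0.6,0,0,0,0.85],[0.6,0.6,0.6,0,0,0,0.85]],
  ],
)

```text
time: 7.65
eef_pos: [0.6066, -0.3645, 0.1858]
orientation: [-2.9, -1.203, 0.003]
ft_force: [0.3, 0.4, 0.4]
gripper_width: 0.0212
grip_force: 58.9
```

```bash
python3 - <<'E'
from h import *
plan((.607,-.364,.0385),np.pi/4)
d=get_image("top")
print(blob(d,422,176,25,25,.008))
E
```

```text
t 7.7 p [ 0.6066 -0.3645  0.1858] yaw 45.0 w 0.0212 F [0.3 0.4 0.4] g 58.9
shift [0.007 0.003 1.473] turn [-0.002  0.     0.001]
{'c': array([ 607.7, -364.2]), 'cm': array([ 606.7, -364. ]), 'size': array([47.2, 46.8]), 'long': -89.9}
```

>>> send_rows(
  rows=[
    [[0,0,0.3,0,0,0,0.85],[0,0,0.6,0,0,0,0.85],[0,0,0.9,0,0,0,0.85],[0,0,1,0,0,0,0.85]],
  ],
)

```text
time: 8.1
eef_pos: [0.6048, -0.3651, 0.0854]
orientation: [-2.9, -1.2, 0.003]
ft_force: [-0.0, -0.0, 0.7]
gripper_width: 0.0212
grip_force: 58.9
```

>>> send_rows(
  rows=[
    [[0,0,0.2,0,0,0,0.85],[0,0,0.35,0,0,0,0.85],[0,0,0.42,0,0,0,0.85],[0,0,0.44,0,0,0,0.85],[0,0,0.44,0,0,0,0.85]],
  ],
)

```text
time: 8.6
eef_pos: [0.6073, -0.366, 0.0439]
orientation: [2.902, 1.201, 0.001]
ft_force: [0.0, -0.3, 0.6]
gripper_width: 0.021
grip_force: 58.9
```

>>> send_rows(
  rows=[
    [[0,0,0.01,0,0,0,0.85],[0,0,0.02,0,0,0,0.85],[0,0,0.025,0,0,0,0.85],[0,0,0.025,0,0,0,0.85]],
  ],
)

```text
time: 9.0
eef_pos: [0.6071, -0.3658, 0.041]
orientation: [2.903, 1.202, 0.0]
ft_force: [0.4, -0.6, 0.3]
gripper_width: 0.021
grip_force: 58.9
```

```bash
python3 - <<'E'
from h import *
plan((.607,-.364,.0375),np.pi/4)
d=get_image("scene");print(proj(d,[.607,-.364,.02]))
u,v=proj(d,[.607,-.364,.03])[0].astype(int);crop(d,u-35,v-35,70,60,8,"v4.png")
E
```

```text
t 9.0 p [ 0.6071 -0.3658  0.041 ] yaw 45.0 w 0.021 F [ 0.4 -0.6  0.3] g 58.9
shift [ 0.012 -0.013  0.035] turn [ 0. -0. -0.]
[[361.75280494 156.38056206]]
```

View pics/v4.png

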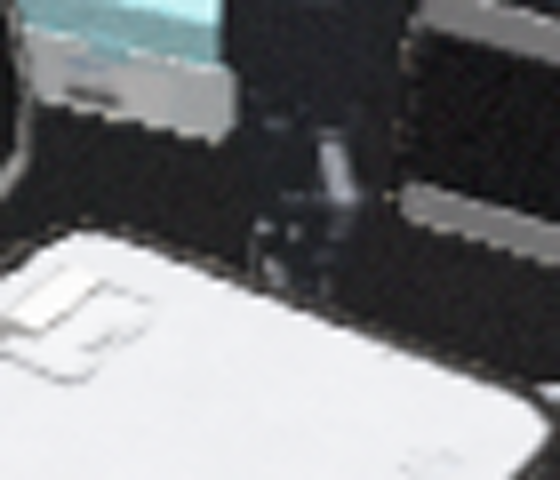

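The case hides the stage from this camera, so I'll find contact by force.

>>> send_rows(
  rows=[
    [[0.01,-0.01,0.01,0,0,0,0.85],[0.01,-0.01,0.02,0,0,0,0.85],[0.01,-0.01,0.02,0,0,0,0.85]],
  ],
)

```text
time: 9.35
eef_pos: [0.6069, -0.3642, 0.0386]
orientation: [-2.902, -1.202, 0.0]
ft_force: [-0.3, 0.0, -0.6]
gripper_width: 0.0208
grip_force: 58.9
```

>>> send_rows(
  rows=[
    [[0,0,0.01,0,0,0,0.85],[0,0,0.01,0,0,0,0.85]],
  ],
)

```text
time: 9.55
eef_pos: [0.607, -0.3643, 0.0376]
orientation: [-2.903, -1.201, 0.0]
ft_force: [1.1, 0.6, -0.7]
gripper_width: 0.021
grip_force: 58.9
```

>>> send_rows(
  rows=[
    [[0,0,0.01,0,0,0,0.85],[0,0,0.01,0,0,0,0.85]],
  ],
)

```text
time: 9.75
eef_pos: [0.6071, -0.3644, 0.0371]
orientation: [2.903, 1.202, 0.0]
ft_force: [0.7, 0.2, 2.8]
gripper_width: 0.0211
grip_force: 59.1
```

Contact at TCP z = 37 mm, as expected. Releasing and lifting.

>>> send_rows(
  rows=[
    [[0,0,-0.003,0,0,0,0.7],[0,0,-0.003,0,0,0,0.6],[0,0,-0.003,0,0,0,0.5],[0,0,-0.003,0,0,0,0.4],[0,0,-0.003,0,0,0,0.4]],
  ],
)

```text
time: 10.25
eef_pos: [0.607, -0.3643, 0.037]
orientation: [-2.903, -1.201, 0.0]
ft_force: [-0.3, 0.1, 0.7]
gripper_width: 0.0515
grip_force: 0.0
```

>>> send_rows(
  rows=[
    [[0,0,-0.1,0,0,0,0.4],[0,0,-0.3,0,0,0,0.4],[0,0,-0.6,0,0,0,0.4],[0,0,-1,0,0,0,0.4]],
  ],
)

```text
time: 10.65
eef_pos: [0.6061, -0.3637, 0.1371]
orientation: [-2.901, -1.201, 0.003]
ft_force: [-0.2, -0.2, 0.1]
gripper_width: 0.0514
grip_force: 0.0
```

>>> send_rows(
  rows=[
    [[-0.2,-0.2,-0.4,0,0,0,0],[-0.5,-0.5,-0.8,0,0,0,0],[-0.8,-0.8,-1,0,0,0,0],[-0.97,-0.97,-1,0,0,0,0]],
  ],
)

```text
time: 11.05
eef_pos: [0.4688, -0.365, 0.2415]
orientation: [2.898, 1.199, 0.004]
ft_force: [-0.1, -0.3, -0.4]
gripper_width: 0.0852
grip_force: 0.0
```

```bash
python3 - <<'E'
from h import *
plan((.4405,.303,.15),np.pi/4)
d=get_image("top");crop(d,415,165,50,95,6,"v5.png")
E
```

```text
t 11.1 p [ 0.4688 -0.365   0.2415] yaw 45.0 w 0.0852 F [-0.1 -0.3 -0.4] g 0.0
shift [ 4.52  -4.931  0.889] turn [ 0.003 -0.    -0.   ]
```

View pics/v5.png

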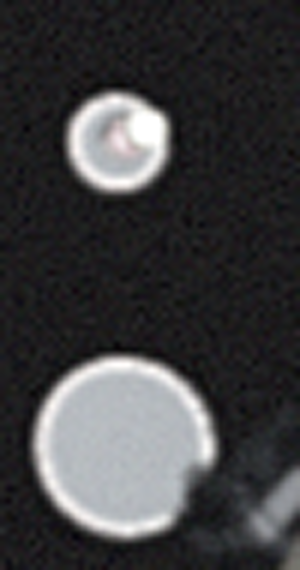

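v5 shows the vial upright on the small stage: cap at px (439.5,186.3), which matches the parallax expected for a centred vial. Re-measuring the dish before I go back.

```bash
cat > m.py <<'E'
from h import *
def big(m,u0,v0):
    c=max(cv2.findContours(m.astype(np.uint8),cv2.RETR_EXTERNAL,cv2.CHAIN_APPROX_NONE)[0],key=cv2.contourArea).reshape(-1,2);return c+[u0,v0]
def pile():
  for n,b in (("top",(180,208,45,58)),("scene",(240,290,75,60))):
    d=get_image(n);u,v,w,h=b;im=d["img"][v:v+h,u:u+w].astype(int);B,Rr=im[...,0],im[...,2]
    P=ray(d,big((Rr-B>14)&(Rr>150),u,v),.04);e=cv2.minEnclosingCircle((P[:,:2]*1000).astype(np.float32));print(n,"cream",np.round(e[0],1),round(e[1],1),rect(P))
E
python3 -c "
from m import *
pile();d=get_image('top');print(ray(d,[[439.7,186.5]],.054))"
```

```text
top cream [440.5 300.6] 27.9 (array([440.1, 300.5]), array([53.2, 53.2]), -88.3)
scene cream [436.5 308.2] 27.1 (array([436.4, 309.3]), array([48.7, 52.2]), -54.1)
[[ 0.60556373 -0.36774834  0.054     ]]
```

>>> send_rows(
  rows=[
    [[0.25,-0.27,0,0,0,0,0],[0.6,-0.65,0,0,0,0,0],[0.9,-0.985,0,0,0,0,0]],
  ],
)

```text
time: 11.55
eef_pos: [0.4647, -0.2294, 0.2366]
orientation: [-2.903, -1.2, -0.0]
ft_force: [1.2, 0.8, 0.3]
gripper_width: 0.0851
grip_force: 0.0
```

>>> send_rows(
  rows=[
    [[0.3,-0.33,0,0,0,0,0],[0.6,-0.66,0,0,0,0,0],[0.9,-0.985,0,0,0,0,0]],
  ],
)

```text
time: 11.85
eef_pos: [0.4587, -0.0955, 0.237]
orientation: [-2.902, -1.202, -0.0]
ft_force: [1.6, 0.6, -0.0]
gripper_width: 0.0858
grip_force: 0.0
```

>>> send_rows(
  rows=[
    [[0.3,-0.33,0,0,0,0,0],[0.6,-0.66,0,0,0,0,0],[0.9,-0.985,0,0,0,0,0]],
  ],
)

```text
time: 12.15
eef_pos: [0.4526, 0.0381, 0.2371]
orientation: [-2.902, -1.203, -0.001]
ft_force: [0.3, -1.5, 0.2]
gripper_width: 0.0856
grip_force: 0.0
```

>>> send_rows(
  rows=[
    [[0.3,-0.33,0,0,0,0,0],[0.6,-0.66,0,0,0,0,0],[0.9,-0.985,0,0,0,0,0]],
  ],
)

```text
time: 12.45
eef_pos: [0.4464, 0.1718, 0.2371]
orientation: [-2.902, -1.203, -0.001]
ft_force: [0.3, -0.5, 0.3]
gripper_width: 0.0852
grip_force: 0.0
```

>>> send_rows(
  rows=[
    [[0.3,-0.33,0.2,0,0,0,0],[0.6,-0.66,0.5,0,0,0,0],[0.9,-0.985,0.8,0,0,0,0],[0.9,-0.985,1,0,0,0,0],[0.9,-0.985,1,0,0,0,0],[0.9,-0.985,1,0,0,0,0]],
  ],
)

```text
time: 13.05
eef_pos: [0.44, 0.3025, 0.1368]
orientation: [2.902, 1.203, -0.003]
ft_force: [-0.1, -0.5, 1.0]
gripper_width: 0.0854
grip_force: 0.0
```

```bash
python3 - <<'E'
from h import *
plan((.4405,.3033,.06),np.pi/4)
E
```

```text
t 13.1 p [0.44   0.3025 0.1368] yaw 45.0 w 0.0854 F [-0.1 -0.5  1. ] g 0.0
shift [ 0.011 -0.002  0.768] turn [-0.     0.001  0.   ]
```

>>> send_rows(
  rows=[
    [[0.01,0,0.3,0,0,0,0],[0.01,0,0.55,0,0,0,0],[0.01,0,0.75,0,0,0,0],[0.01,0,0.83,0,0,0,0],[0.01,0,0.84,0,0,0,0],[0.01,0,0.84,0,0,0,0]],
  ],
)

```text
time: 13.65
eef_pos: [0.4417, 0.303, 0.0543]
orientation: [-2.903, -1.2, -0.002]
ft_force: [0.1, -0.3, 0.0]
gripper_width: 0.0853
grip_force: 0.0
```

>>> send_rows(
  rows=[
    [[0,0,0,0,0,0,0.1],[0,0,0,0,0,0,0.15],[0,0,0,0,0,0,0.2],[0,0,0,0,0,0,0.25],[0,0,0,0,0,0,0.3],[0,0,0,0,0,0,0.4],[0,0,0,0,0,0,0.4],[0,0,0,0,0,0,0.4]],
  ],
)

```text
time: 14.45
eef_pos: [0.4409, 0.303, 0.0541]
orientation: [-2.903, -1.201, -0.001]
ft_force: [-3.1, -2.5, 14.2]
gripper_width: 0.0579
grip_force: 61.1
```

```bash
python3 - <<'E'
from h import *
plan((.459,-.364,.25),np.pi/4)
d=get_image("scene");crop(d,245,275,75,70,8,"v6.png")
E
```

```text
t 14.4 p [0.4409 0.303  0.0541] yaw 45.0 w 0.0579 F [-3.1 -2.5 14.2] g 61.1
shift [-4.586  4.847 -1.961] turn [ 0. -0. -0.]
```

View pics/v6.png

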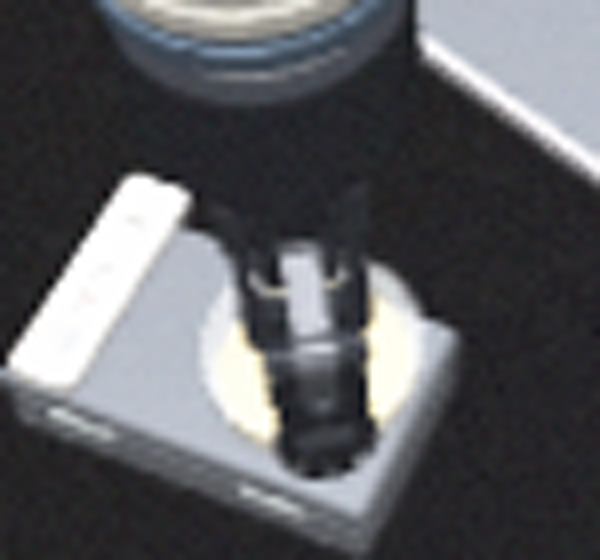

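The dish is gripped on its rim (opening 57.9 mm) and level. Lifting now.

>>> send_rows(
  rows=[
    [[0,0,-0.05,0,0,0,0.4],[0,0,-0.15,0,0,0,0.4],[0,0,-0.3,0,0,0,0.4],[0,0,-0.6,0,0,0,0.4],[0,0,-0.9,0,0,0,0.4],[0,0,-1,0,0,0,0.4]],
  ],
)

```text
time: 15.1
eef_pos: [0.4421, 0.3038, 0.1563]
orientation: [-2.902, -1.201, -0.007]
ft_force: [0.5, 0.3, -0.6]
gripper_width: 0.0579
grip_force: 64.1
```

>>> send_rows(
  rows=[
    [[-0.1,0.1,-0.3,0,0,0,0.4],[-0.3,0.3,-0.6,0,0,0,0.4],[-0.6,0.6,-0.9,0,0,0,0.4],[-0.9,0.95,-0.95,0,0,0,0.4],[-0.9,0.95,-0.95,0,0,0,0.4]],
  ],
)

```text
time: 15.6
eef_pos: [0.4445, 0.1681, 0.2493]
orientation: [2.903, 1.196, 0.002]
ft_force: [-0.5, 0.7, -0.6]
gripper_width: 0.0582
grip_force: 64.3
```

```bash
python3 - <<'E'
from h import *
plan((.459,-.364,.25),np.pi/4)
d=get_image("scene");u,v=proj(d,[.44,.17,.23])[0].astype(int);crop(d,u-50,v-40,100,80,6,"v7.png");print(u,v)
t=get_image("top");print("box",end=" ");c=blob(t,180,208,45,58,.026);print(c)
E
```

```text
t 15.6 p [0.4445 0.1681 0.2493] yaw 44.8 w 0.0582 F [-0.5  0.7 -0.6] g 64.3
shift [-3.646e+00  3.878e+00 -2.000e-03] turn [ 0.001 -0.    -0.002]
315 221
box {'c': array([465.4, 304.2]), 'cm': array([462.2, 303.9]), 'size': array([163.2, 125.7]), 'long': -88.5}
```

View pics/v7.png

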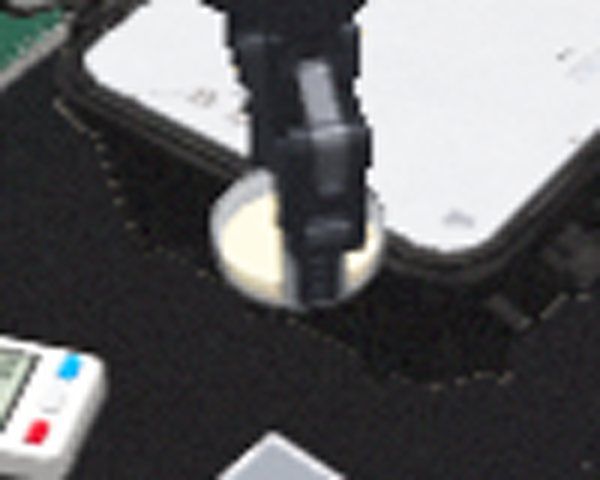

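The dish is held and looks level, at crop (295,240). Carrying on to the large round stage.

>>> send_rows(
  rows=[
    [[-0.2,0.21,0,0,0,0,0.4],[-0.5,0.53,0,0,0,0,0.4],[-0.8,0.85,0,0,0,0,0.4],[-0.91,0.97,0,0,0,0,0.4]],
  ],
)

```text
time: 16.1
eef_pos: [0.4481, 0.0377, 0.2474]
orientation: [2.903, 1.202, -0.002]
ft_force: [0.3, 0.7, -1.2]
gripper_width: 0.0579
grip_force: 64.3
```

>>> send_rows(
  rows=[
    [[-0.25,0.26,0,0,0,0,0.4],[-0.5,0.53,0,0,0,0,0.4],[-0.75,0.8,0,0,0,0,0.4],[-0.91,0.97,0,0,0,0,0.4]],
  ],
)

```text
time: 16.5
eef_pos: [0.4529, -0.0946, 0.2474]
orientation: [-2.902, -1.202, 0.001]
ft_force: [0.5, 0.0, 0.1]
gripper_width: 0.0581
grip_force: 64.3
```

>>> send_rows(
  rows=[
    [[-0.25,0.26,0,0,0,0,0.4],[-0.5,0.53,0,0,0,0,0.4],[-0.75,0.8,0,0,0,0,0.4],[-0.91,0.97,0,0,0,0,0.4]],
  ],
)

```text
time: 16.9
eef_pos: [0.4575, -0.2278, 0.2473]
orientation: [-2.902, -1.202, 0.001]
ft_force: [0.8, 0.8, -0.5]
gripper_width: 0.0582
grip_force: 64.3
```

>>> send_rows(
  rows=[
    [[-0.25,0.26,0,0,0,0,0.4],[-0.5,0.53,0,0,0,0,0.4],[-0.75,0.8,0,0,0,0,0.4],[-0.91,0.97,0.2,0,0,0,0.4],[-0.91,0.97,0.5,0,0,0,0.4],[-0.91,0.97,0.8,0,0,0,0.4],[-0.91,0.97,1,0,0,0,0.4],[-0.91,0.97,1,0,0,0,0.4],[-0.91,0.97,1,0,0,0,0.4]],
  ],
)

```text
time: 17.8
eef_pos: [0.4617, -0.3589, 0.1477]
orientation: [-2.901, -1.203, 0.001]
ft_force: [0.5, 0.8, -0.2]
gripper_width: 0.0581
grip_force: 64.3
```

```bash
python3 - <<'E'
from h import *
plan((.459,-.364,.038),np.pi/4)
E
```

```text
t 17.8 p [ 0.4617 -0.3589  0.1477] yaw 45.0 w 0.0581 F [ 0.5  0.8 -0.2] g 64.3
shift [-0.055  0.018  1.097] turn [-0.001 -0.     0.   ]
```

>>> send_rows(
  rows=[
    [[-0.02,0,0.3,0,0,0,0.4],[-0.055,0.02,0.6,0,0,0,0.4],[-0.055,0.02,0.9,0,0,0,0.4],[-0.055,0.02,1,0,0,0,0.4],[-0.055,0.02,1,0,0,0,0.4]],
  ],
)

```text
time: 18.3
eef_pos: [0.4587, -0.3646, 0.0478]
orientation: [-2.901, -1.202, 0.001]
ft_force: [-0.8, -0.8, -0.3]
gripper_width: 0.0577
grip_force: 64.3
```

>>> send_rows(
  rows=[
    [[0,0,0.05,0,0,0,0.4],[0,0,0.09,0,0,0,0.4],[0,0,0.1,0,0,0,0.4],[0,0,0.1,0,0,0,0.4]],
  ],
)

```text
time: 18.7
eef_pos: [0.4587, -0.3651, 0.0386]
orientation: [2.902, 1.201, 0.001]
ft_force: [-0.9, -0.6, 0.4]
gripper_width: 0.058
grip_force: 64.3
```

>>> send_rows(
  rows=[
    [[0,0,0.01,0,0,0,0.4],[0,0,0.01,0,0,0,0.4]],
  ],
)

```text
time: 18.9
eef_pos: [0.4586, -0.365, 0.0372]
orientation: [2.903, 1.201, 0.0]
ft_force: [0.3, -0.1, -0.9]
gripper_width: 0.058
grip_force: 64.3
```

>>> send_rows(
  rows=[
    [[0,0,0.01,0,0,0,0.4],[0,0,0.01,0,0,0,0.4]],
  ],
)

```text
time: 19.1
eef_pos: [0.4586, -0.3651, 0.0362]
orientation: [2.903, 1.201, 0.0]
ft_force: [-0.8, 0.1, 1.4]
gripper_width: 0.0576
grip_force: 64.4
```

The dish has touched down. Releasing it, then going back for the cassette.

>>> send_rows(
  rows=[
    [[0,0,0,0,0,0,0.25],[0,0,0,0,0,0,0.1],[0,0,0,0,0,0,0],[0,0,0,0,0,0,0],[0,0,-0.1,0,0,0,0],[0,0,-0.4,0,0,0,0],[0,0,-0.8,0,0,0,0],[0,0,-1,0,0,0,0]],
  ],
)

```text
time: 19.9
eef_pos: [0.4596, -0.3658, 0.1397]
orientation: [2.9, 1.2, 0.003]
ft_force: [0.2, 0.6, -0.1]
gripper_width: 0.0852
grip_force: 0.0
```

>>> send_rows(
  rows=[
    [[0,0,-0.4,0,0,0,0],[0.2,-0.17,-0.8,0,0,0,0],[0.5,-0.43,-1,0,0,0,0],[0.86,-0.74,-1,0,0,0,0]],
  ],
)

```text
time: 20.3
eef_pos: [0.4687, -0.2524, 0.2404]
orientation: [2.899, 1.197, 0.007]
ft_force: [0.9, 0.3, -0.3]
gripper_width: 0.0852
grip_force: 0.0
```

>>> send_rows(
  rows=[
    [[0.28,-0.25,0,0,0,0,0],[0.57,-0.5,0,0,0,0,0],[0.86,-0.74,0,0,0,0,0]],
  ],
)

```text
time: 20.6
eef_pos: [0.4754, -0.1372, 0.237]
orientation: [2.902, 1.201, 0.001]
ft_force: [0.3, 0.1, -0.0]
gripper_width: 0.0853
grip_force: 0.0
```

>>> send_rows(
  rows=[
    [[0.28,-0.25,0,0,0,0,0],[0.57,-0.5,0,0,0,0,0],[0.86,-0.74,0,0,0,0,0]],
  ],
)

```text
time: 20.9
eef_pos: [0.4839, -0.024, 0.2369]
orientation: [2.902, 1.201, 0.001]
ft_force: [0.2, 0.7, -0.2]
gripper_width: 0.0859
grip_force: 0.0
```

```bash
python3 - <<'E'
from m import *
plan((.5097,.3149,.15),np.radians(99.7))
d=get_image("top")
u,v,w,h=418,218,40,42;im=d["img"][v:v+h,u:u+w].astype(int)
P=ray(d,big((im[...,2]-im[...,0]>14)&(im[...,2]>150),u,v),.013);e=cv2.minEnclosingCircle((P[:,:2]*1000).astype(np.float32));print("dish",e)
u,v,w,h=180,205,45,28;im=d["img"][v:v+h,u:u+w]
print("cass",rect(ray(d,big(im.min(2)>215,u,v),.032)))
u,v,w,h=180,208,45,58;im=d["img"][v:v+h,u:u+w];print("boxcass",rect(ray(d,big(im.min(2)>90,u,v),.027)))
m=im.min(2)>90;m[:18]=0;print("boxlow",rect(ray(d,big(m,u,v),.026)))
crop(d,175,165,110,110,5,"v8.png")
E
```

```text
t 20.9 p [ 0.4839 -0.024   0.2369] yaw 45.0 w 0.0859 F [ 0.2  0.7 -0.2] g 0.0
shift [ 2.577 -2.216  0.87 ] turn [ 0.001 -0.    -0.608]
dish ((466.40814208984375, -384.699951171875), 13.92881965637207)
cass (array([509.8, 314.5]), array([20.7, 69.1]), -80.4)
boxcass (array([466.6, 308.5]), array([115.4,  75.4]), 9.5)
boxlow (array([456.1, 307.7]), array([93.6, 68.5]), 11.3)
```

View pics/v8.png

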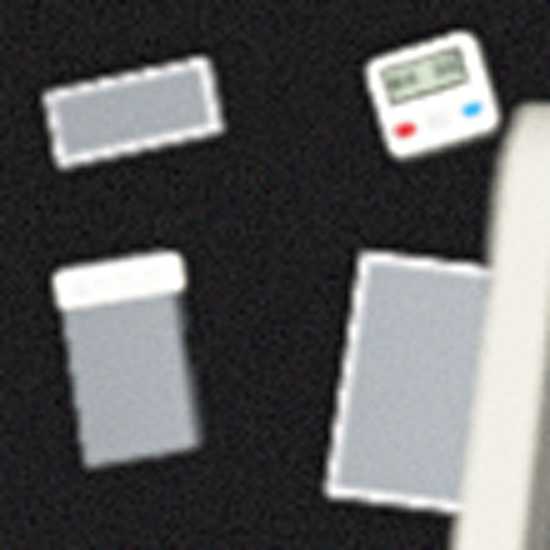

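v8 shows the cassette at px (199,221) on the box, with the box bare otherwise and neither having moved.

>>> send_rows(
  rows=[
    [[0.28,-0.25,0,0,0,0,0.6],[0.57,-0.5,0,0,0,0,0.6],[0.86,-0.74,0,0,0,0,0.6]],
  ],
)

```text
time: 21.25
eef_pos: [0.4925, 0.0889, 0.2369]
orientation: [2.903, 1.201, 0.001]
ft_force: [0.8, 0.1, -0.1]
gripper_width: 0.044
grip_force: 0.0
```

>>> send_rows(
  rows=[
    [[0.28,-0.25,0,0,0,0,0.6],[0.57,-0.5,0,0,0,0,0.6],[0.86,-0.74,0,0,0,0,0.6]],
  ],
)

```text
time: 21.55
eef_pos: [0.501, 0.2022, 0.2369]
orientation: [-2.903, -1.202, -0.001]
ft_force: [0.6, -0.1, 0.8]
gripper_width: 0.0343
grip_force: 0.0
```

>>> send_rows(
  rows=[
    [[0.28,-0.25,0,0,0,-0.08,0.6],[0.57,-0.5,0.1,0,0,-0.17,0.6],[0.86,-0.74,0.3,0,0,-0.25,0.6],[0.86,-0.74,0.5,0,0,-0.34,0.6],[0.86,-0.74,0.7,0,0,-0.42,0.6],[0.86,-0.74,0.9,0,0,-0.5,0.6],[0.86,-0.74,1,0,0,-0.58,0.6],[0.86,-0.74,1,0,0,-0.606,0.6],[0.86,-0.74,1,0,0,-0.606,0.6],[0.86,-0.74,1,0,0,-0.606,0.6]],
  ],
)

```text
time: 22.55
eef_pos: [0.51, 0.3139, 0.1367]
orientation: [2.031, 2.396, 0.001]
ft_force: [-0.6, -0.4, 0.2]
gripper_width: 0.0342
grip_force: 0.0
```

```bash
python3 - <<'E'
from m import *
plan((.5098,.3147,.062),np.radians(99.7))
print(status.sense()["joints"].round(2))
E
```

```text
t 22.6 p [0.51   0.3139 0.1367] yaw 99.4 w 0.0342 F [-0.6 -0.4  0.2] g 0.0
shift [ 0.008 -0.001  0.747] turn [ 0.    -0.    -0.003]
[ 0.55  0.45  1.79 -0.    0.9   0.38]
```

>>> send_rows(
  rows=[
    [[0.01,0,0.25,0,0,-0.003,0.6],[0.01,0,0.5,0,0,-0.003,0.6],[0.01,0,0.68,0,0,-0.003,0.6],[0.01,0,0.75,0,0,-0.003,0.6],[0.01,0,0.75,0,0,-0.003,0.6],[0.01,0,0.75,0,0,-0.003,0.6]],
  ],
)

```text
time: 23.15
eef_pos: [0.5102, 0.3151, 0.062]
orientation: [2.024, 2.402, 0.002]
ft_force: [-0.0, 0.6, 1.1]
gripper_width: 0.0343
grip_force: 0.0
```

>>> send_rows(
  rows=[
    [[0,0,0.02,0,0,0,0.6],[0,0,0.03,0,0,0,0.6],[0,0,0.03,0,0,0,0.6]],
  ],
)

```text
time: 23.45
eef_pos: [0.5098, 0.3149, 0.0585]
orientation: [2.024, 2.403, 0.001]
ft_force: [-0.3, 1.0, 0.6]
gripper_width: 0.0341
grip_force: 0.0
```

>>> send_rows(
  rows=[
    [[0,0,0.01,0,0,0,0.6],[0,0,0.02,0,0,0,0.6],[0,0,0.02,0,0,0,0.6]],
  ],
)

```text
time: 23.75
eef_pos: [0.5095, 0.3147, 0.0559]
orientation: [-2.024, -2.403, 0.0]
ft_force: [-0.3, 1.1, 0.1]
gripper_width: 0.0343
grip_force: 0.0
```

>>> send_rows(
  rows=[
    [[0,0,0.01,0,0,0,0.6],[0,0,0.01,0,0,0,0.6]],
  ],
)

```text
time: 23.95
eef_pos: [0.5095, 0.3148, 0.0549]
orientation: [-2.024, -2.403, 0.0]
ft_force: [0.2, 0.1, -1.0]
gripper_width: 0.0341
grip_force: 0.0
```

>>> send_rows(
  rows=[
    [[0,0,0.01,0,0,0,0.6],[0,0,0.01,0,0,0,0.6]],
  ],
)

```text
time: 24.15
eef_pos: [0.5095, 0.3148, 0.0539]
orientation: [-2.024, -2.403, 0.0]
ft_force: [-0.1, -0.2, -0.1]
gripper_width: 0.0341
grip_force: 0.0
```

>>> send_rows(
  rows=[
    [[0,0,0.01,0,0,0,0.6],[0,0,0.01,0,0,0,0.6]],
  ],
)

```text
time: 24.35
eef_pos: [0.5096, 0.3148, 0.053]
orientation: [-2.024, -2.403, 0.0]
ft_force: [-0.1, 0.2, 0.2]
gripper_width: 0.0341
grip_force: 0.0
```

>>> send_rows(
  rows=[
    [[0,0,0.007,0,0,0,0.6],[0,0,0.007,0,0,0,0.6]],
  ],
)

```text
time: 24.55
eef_pos: [0.5096, 0.3148, 0.0523]
orientation: [-2.024, -2.403, 0.0]
ft_force: [1.2, -0.1, 0.5]
gripper_width: 0.0336
grip_force: 0.0
```

>>> send_rows(
  rows=[
    [[0,0,0.008,0,0,0,0.6],[0,0,0.012,0,0,0,0.6],[0,0,0.012,0,0,0,0.7],[0,0,0.012,0,0,0,0.75],[0,0,0.012,0,0,0,0.8],[0,0,0.012,0,0,0,0.9],[0,0,0.012,0,0,0,0.9],[0,0,0.012,0,0,0,0.9]],
  ],
)

```text
time: 25.35
eef_pos: [0.5098, 0.3149, 0.0515]
orientation: [2.024, 2.403, 0.001]
ft_force: [-0.6, -1.1, 4.8]
gripper_width: 0.0178
grip_force: 59.6
```

>>> send_rows(
  rows=[
    [[0,0,-0.03,0,0,0,0.9],[0,0,-0.1,0,0,0,0.9],[0,0,-0.25,0,0,0,0.9],[0,0,-0.5,0,0,0,0.9],[0,0,-0.8,0,0,0,0.9],[0,0,-0.8,0,0,0,0.9]],
  ],
)

```text
time: 25.95
eef_pos: [0.512, 0.3162, 0.1362]
orientation: [2.022, 2.401, 0.011]
ft_force: [1.0, 0.5, 0.3]
gripper_width: 0.0178
grip_force: 58.7
```

```bash
python3 - <<'E'
from m import *
plan((.6101,.3163,.131),np.radians(102.8))
d=get_image("scene");u,v=proj(d,[.51,.315,.1])[0].astype(int);crop(d,u-50,v-40,100,90,6,"v9.png");print(u,v)
E
```

```text
t 25.9 p [0.512  0.3162 0.1362] yaw 99.8 w 0.0178 F [1.  0.5 0.3] g 58.7
shift [-0.166  0.967  0.058] turn [ 0.004 -0.002 -0.034]
253 291
```

View pics/v9.png

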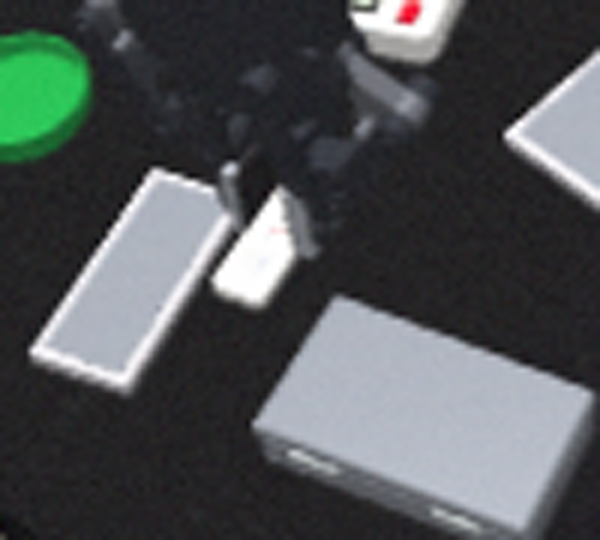

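The cassette is held level, about mid-length, and the box is free. Moving it to the narrow stage.

>>> send_rows(
  rows=[
    [[-0.04,0.2,0,0,0,0,0.9],[-0.1,0.5,0,0,0,-0.02,0.9],[-0.15,0.8,0.1,0,0,-0.034,0.9],[-0.17,0.97,0.3,0,0,-0.034,0.9],[-0.17,0.97,0.6,0,0,-0.034,0.9],[-0.17,0.97,0.8,0,0,-0.034,0.9],[-0.17,0.97,0.85,0,0,-0.034,0.9],[-0.17,0.97,0.85,0,0,-0.034,0.9]],
  ],
)

```text
time: 26.8
eef_pos: [0.6073, 0.3141, 0.0452]
orientation: [-1.958, -2.455, 0.003]
ft_force: [0.2, 0.6, -0.9]
gripper_width: 0.0178
grip_force: 58.7
```

```bash
python3 - <<'E'
from m import *
plan((.6101,.3163,.0345),np.radians(102.8))
E
```

```text
t 26.8 p [0.6073 0.3141 0.0452] yaw 102.8 w 0.0178 F [ 0.2  0.6 -0.9] g 58.7
shift [0.015 0.032 0.107] turn [-0.001  0.     0.001]
```

>>> send_rows(
  rows=[
    [[0.015,0.03,0.04,0,0,0,0.9],[0.015,0.03,0.08,0,0,0,0.9],[0.015,0.03,0.1,0,0,0,0.9],[0.015,0.03,0.1,0,0,0,0.9]],
  ],
)

```text
time: 27.2
eef_pos: [0.6107, 0.3167, 0.0364]
orientation: [1.959, 2.456, 0.0]
ft_force: [-0.4, 0.2, -0.9]
gripper_width: 0.0176
grip_force: 58.7
```

>>> send_rows(
  rows=[
    [[0,0,0.01,0,0,0,0.9],[0,0,0.01,0,0,0,0.9]],
  ],
)

```text
time: 27.4
eef_pos: [0.6107, 0.3167, 0.0353]
orientation: [1.959, 2.456, 0.0]
ft_force: [-0.6, 0.2, 0.2]
gripper_width: 0.0179
grip_force: 58.7
```

>>> send_rows(
  rows=[
    [[0,0,0.01,0,0,0,0.9],[0,0,0.01,0,0,0,0.9]],
  ],
)

```text
time: 27.6
eef_pos: [0.6106, 0.3166, 0.0341]
orientation: [-1.959, -2.456, 0.0]
ft_force: [0.3, -0.0, 0.2]
gripper_width: 0.0176
grip_force: 58.7
```

>>> send_rows(
  rows=[
    [[0,0,0.008,0,0,0,0.9],[0,0,0.008,0,0,0,0.9]],
  ],
)

```text
time: 27.8
eef_pos: [0.6107, 0.3167, 0.0336]
orientation: [1.959, 2.456, 0.0]
ft_force: [-1.5, -0.7, 2.1]
gripper_width: 0.0173
grip_force: 59.7
```

>>> send_rows(
  rows=[
    [[0,0,0.005,0,0,0,0.9],[0,0,0.005,0,0,0,0.9]],
  ],
)

```text
time: 28.0
eef_pos: [0.6108, 0.3167, 0.0335]
orientation: [1.959, 2.456, 0.0]
ft_force: [-1.3, -1.4, 7.8]
gripper_width: 0.0175
grip_force: 60.9
```

>>> send_rows(
  rows=[
    [[0,0,-0.005,0,0,0,0.75],[0,0,-0.005,0,0,0,0.65],[0,0,-0.005,0,0,0,0.55],[0,0,-0.005,0,0,0,0.55],[0,0,-0.1,0,0,0,0.55],[0,0,-0.4,0,0,0,0.55],[0,0,-0.8,0,0,0,0.55],[0,0,-1,0,0,0,0.55]],
  ],
)

```text
time: 28.8
eef_pos: [0.612, 0.3174, 0.1368]
orientation: [1.958, 2.455, 0.006]
ft_force: [-0.2, 0.6, 0.3]
gripper_width: 0.0386
grip_force: 0.0
```

>>> send_rows(
  rows=[
    [[0,-0.3,-0.3,0,0,0.09,0],[0,-0.6,-0.3,0,0,0.18,0],[0,-0.9,-0.3,0,0,0.27,0],[0,-1,-0.3,0,0,0.36,0],[0,-1,-0.3,0,0,0.45,0],[0,-1,-0.3,0,0,0.54,0],[0,-1,-0.3,0,0,0.63,0],[0,-1,-0.3,0,0,0.72,0],[0,-1,-0.3,0,0,0.81,0],[0,-1,-0.3,0,0,0.9,0],[0,-1,-0.3,0,0,0.98,0],[0,-1,-0.3,0,0,0.98,0]],
  ],
)

```text
time: 30.0
eef_pos: [0.5133, 0.2945, 0.1636]
orientation: [-3.116, -0.397, -0.001]
ft_force: [-0.7, 0.8, -0.0]
gripper_width: 0.0855
grip_force: 0.0
```

```bash
python3 - <<'E'
from m import *
plan((.467,.3078,.12),np.radians(9.6))
d=get_image("top");crop(d,170,130,300,140,2.6,"v10.png")
u,v,w,h=182,172,42,30;im=d["img"][v:v+h,u:u+w];
E
```

```text
t 30.0 p [0.5133 0.2945 0.1636] yaw 14.5 w 0.0855 F [-0.7  0.8 -0. ] g 0.0
shift [-0.415 -0.245  0.435] turn [-0.    -0.     0.055]
```

View pics/v10.png

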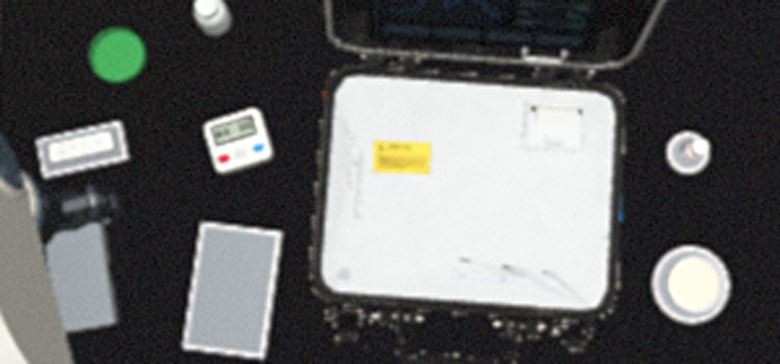

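v10 shows the cassette centred on its stage at crop (83,147), the dish on the large round stage at (691,284) and the vial on the small round one at (690,151). Next is the box.

>>> send_rows(
  rows=[
    [[-0.2,-0.12,0.1,0,0,0.03,0],[-0.415,-0.245,0.3,0,0,0.055,0],[-0.415,-0.245,0.6,0,0,0.055,0],[-0.415,-0.245,0.65,0,0,0.055,0],[-0.415,-0.245,0.65,0,0,0.055,0]],
  ],
)

```text
time: 30.55
eef_pos: [0.4667, 0.3075, 0.0976]
orientation: [3.129, 0.269, -0.002]
ft_force: [-0.4, 0.6, 0.4]
gripper_width: 0.0855
grip_force: 0.0
```

```bash
python3 - <<'E'
from m import *
plan((.467,.3078,.03),np.radians(9.6))
d=get_image("top")
u,v,w,h=420,220,36,38;im=d["img"][v:v+h,u:u+w].astype(int)
P=ray(d,big((im[...,2]-im[...,0]>14)&(im[...,2]>150),u,v),.013);print("dish",cv2.minEnclosingCircle((P[:,:2]*1000).astype(np.float32)))
E
```

```text
t 30.6 p [0.4667 0.3075 0.0976] yaw 9.8 w 0.0855 F [-0.4  0.6  0.4] g 0.0
shift [ 0.005 -0.003  0.676] turn [0.    0.001 0.003]
dish ((459.731689453125, -364.8122863769531), 28.010995864868164)
```

The dish is at (459.7, -364.8) mm against its stage's (459, -364). Descending on the box.

>>> send_rows(
  rows=[
    [[0,0,0.2,0,0,0,0],[0,0,0.45,0,0,0,0],[0,0,0.6,0,0,0,0],[0,0,0.67,0,0,0,0],[0,0,0.67,0,0,0,0]],
  ],
)

```text
time: 31.1
eef_pos: [0.467, 0.3075, 0.0307]
orientation: [3.13, 0.266, -0.001]
ft_force: [-0.6, -1.1, -0.3]
gripper_width: 0.0857
grip_force: 0.0
```

>>> send_rows(
  rows=[
    [[0,0,0,0,0,0,0.1],[0,0,0,0,0,0,0.15],[0,0,0,0,0,0,0.2],[0,0,0,0,0,0,0.25],[0,0,0,0,0,0,0.35],[0,0,0,0,0,0,0.4],[0,0,0,0,0,0,0.4]],
  ],
)

```text
time: 31.8
eef_pos: [0.4673, 0.3082, 0.032]
orientation: [-3.13, -0.265, -0.002]
ft_force: [-1.8, 0.2, 9.9]
gripper_width: 0.0625
grip_force: 65.0
```

>>> send_rows(
  rows=[
    [[0,0,-0.05,0,0,0,0.4],[0,0,-0.15,0,0,0,0.4],[0,0,-0.35,0,0,0,0.4],[0,0,-0.6,0,0,0,0.4],[0,0,-0.6,0,0,0,0.4],[0,0,-0.6,0,0,0,0.4]],
  ],
)

```text
time: 32.4
eef_pos: [0.4671, 0.3078, 0.0915]
orientation: [-3.13, -0.265, -0.002]
ft_force: [-0.1, -1.4, -2.1]
gripper_width: 0.0624
grip_force: 66.7
```

```bash
python3 - <<'E'
from m import *
plan((.4535,.1448,.09),np.radians(-7.3))
d=get_image("scene");u,v=proj(d,[.467,.308,.08])[0].astype(int);crop(d,u-50,v-45,100,95,6,"v11.png")
E
```

```text
t 32.4 p [0.4671 0.3078 0.0915] yaw 9.7 w 0.0624 F [-0.1 -1.4 -2.1] g 66.7
shift [-0.408  1.583  0.014] turn [-0.    -0.001  0.189]
```

View pics/v11.png

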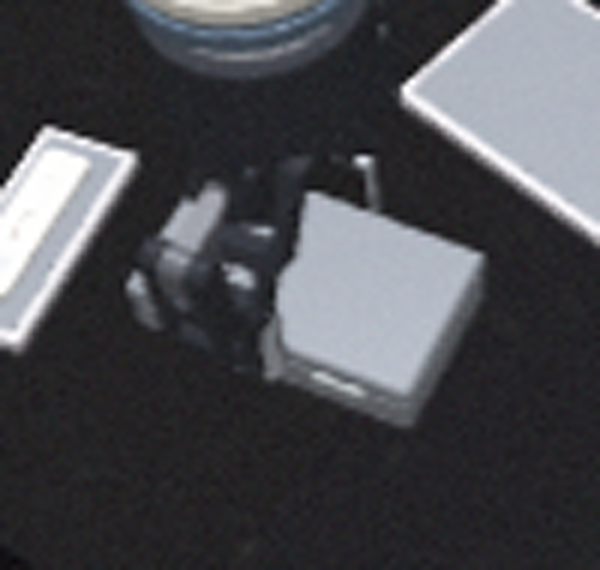

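The box is held level. Moving it to the big stage.

>>> send_rows(
  rows=[
    [[-0.05,0.2,0,0,0,0.04,0.4],[-0.15,0.5,0,0,0,0.08,0.4],[-0.25,0.8,0,0,0,0.13,0.4],[-0.3,0.95,0,0,0,0.189,0.4],[-0.3,0.95,0,0,0,0.189,0.4],[-0.3,0.95,0,0,0,0.189,0.4]],
  ],
)

```text
time: 33.05
eef_pos: [0.4531, 0.2089, 0.0903]
orientation: [3.135, -0.199, -0.001]
ft_force: [0.3, 0.3, -1.6]
gripper_width: 0.0626
grip_force: 66.6
```

```bash
python3 -c "
from m import *
plan((.4535,.1448,.041),np.radians(-7.3))"
```

```text
t 33.0 p [0.4531 0.2089 0.0903] yaw -7.3 w 0.0626 F [ 0.3  0.3 -1.6] g 66.6
shift [0.085 0.635 0.493] turn [0.    0.    0.001]
```

>>> send_rows(
  rows=[
    [[0.03,0.2,0,0,0,0,0.4],[0.06,0.45,0.05,0,0,0,0.4],[0.085,0.635,0.15,0,0,0,0.4],[0.085,0.635,0.35,0,0,0,0.4],[0.085,0.635,0.46,0,0,0,0.4],[0.085,0.635,0.48,0,0,0,0.4],[0.085,0.635,0.48,0,0,0,0.4]],
  ],
)

```text
time: 33.75
eef_pos: [0.4536, 0.1455, 0.0426]
orientation: [3.135, -0.198, -0.001]
ft_force: [0.7, 0.0, -1.2]
gripper_width: 0.0622
grip_force: 66.5
```

>>> send_rows(
  rows=[
    [[0,0,0.01,0,0,0,0.4],[0,0,0.015,0,0,0,0.4],[0,0,0.015,0,0,0,0.4]],
  ],
)

```text
time: 34.05
eef_pos: [0.4539, 0.1451, 0.0418]
orientation: [-3.135, 0.2, -0.001]
ft_force: [-0.4, 0.3, -1.5]
gripper_width: 0.062
grip_force: 66.5
```

>>> send_rows(
  rows=[
    [[0,0,0.01,0,0,0,0.4],[0,0,0.01,0,0,0,0.4]],
  ],
)

```text
time: 34.25
eef_pos: [0.4537, 0.1449, 0.0405]
orientation: [-3.135, 0.2, -0.0]
ft_force: [0.0, -0.7, -1.2]
gripper_width: 0.0627
grip_force: 66.5
```

>>> send_rows(
  rows=[
    [[0,0,0.008,0,0,0,0.4],[0,0,0.008,0,0,0,0.4]],
  ],
)

```text
time: 34.45
eef_pos: [0.4537, 0.1449, 0.04]
orientation: [-3.135, 0.201, -0.0]
ft_force: [-2.7, -0.7, 5.0]
gripper_width: 0.0621
grip_force: 67.3
```

>>> send_rows(
  rows=[
    [[0,0,0.006,0,0,0,0.4],[0,0,0.006,0,0,0,0.4]],
  ],
)

```text
time: 34.65
eef_pos: [0.4537, 0.1449, 0.0399]
orientation: [-3.135, 0.201, -0.0]
ft_force: [-4.1, -0.8, 16.0]
gripper_width: 0.0622
grip_force: 68.6
```

Contact. Releasing and retreating, away from the view.

>>> send_rows(
  rows=[
    [[0,0,-0.006,0,0,0,0.3],[0,0,-0.006,0,0,0,0.15],[0,0,-0.006,0,0,0,0],[0,0,-0.006,0,0,0,0],[0,0,-0.006,0,0,0,0],[0,0,-0.2,0,0,0,0],[0,0,-0.6,0,0,0,0],[0,0,-1,0,0,0,0]],
  ],
)

```text
time: 35.45
eef_pos: [0.4528, 0.1447, 0.1395]
orientation: [3.134, -0.2, -0.003]
ft_force: [0.7, 0.2, -0.6]
gripper_width: 0.0857
grip_force: 0.0
```

>>> send_rows(
  rows=[
    [[-0.2,0.2,-0.4,0,0,0,0],[-0.5,0.5,-0.8,0,0,0,0],[-0.8,0.9,-1,0,0,0,0],[-0.9,1,-1,0,0,0,0]],
  ],
)

```text
time: 35.85
eef_pos: [0.3503, 0.056, 0.2408]
orientation: [-3.135, 0.2, -0.004]
ft_force: [0.1, -0.6, -0.9]
gripper_width: 0.0855
grip_force: 0.0
```

>>> send_rows(
  rows=[
    [[0,0.4,0,0,0,0,0],[0,0.8,0,0,0,0,0],[0,1,0,0,0,0,0],[0,1,0,0,0,0,0],[0,1,0,0,0,0,0],[0,1,0,0,0,0,0],[0,1,0,0,0,0,0],[0,1,0,0,0,0,0]],
  ],
)

```text
time: 36.65
eef_pos: [0.3389, -0.0414, 0.2389]
orientation: [-3.135, 0.198, 0.0]
ft_force: [-0.2, -0.4, 0.6]
gripper_width: 0.0855
grip_force: 0.0
```

```bash
python3 - <<'E'
from m import *
plan((.45,0,.2),0)
d=get_image("top")
def reg(u,v,w,h,lo): 
    im=d["img"][v:v+h,u:u+w];return big(im.min(2)>lo,u,v)
u,v,w,h=182,172,42,30;im=d["img"][v+4:v+h-4,u:u+w];
m=d["img"][v:v+h,u:u+w].min(2)>205
k=cv2.morphologyEx(m.astype(np.uint8),cv2.MORPH_OPEN,np.ones((3,3)));print("cass",rect(ray(d,big(k,u,v),.014)))
print("timer",blob(d,244,168,32,32,.02))
u,v,w,h=420,220,36,38;im=d["img"][v:v+h,u:u+w].astype(int)
P=ray(d,big((im[...,2]-im[...,0]>14)&(im[...,2]>150),u,v),.013);print("dish",cv2.minEnclosingCircle((P[:,:2]*1000).astype(np.float32)))
a=d["img"][165:275,175:285];b=d["img"][165:275,410:460]
cv2.imwrite("pics/v12.png",cv2.resize(np.hstack([a,b]),None,fx=4.9,fy=4.9,interpolation=cv2.INTER_CUBIC))
E
```

```text
t 36.6 p [ 0.3389 -0.0414  0.2389] yaw -7.2 w 0.0855 F [-0.2 -0.4  0.6] g 0.0
shift [ 1.05  -0.551  0.389] turn [-0.    0.   -0.08]
cass (array([612.7, 316.5]), array([20.9, 70.7]), -77.7)
timer {'c': array([618.8, 139.7]), 'cm': array([618.6, 139.4]), 'size': array([64.1, 68.7]), 'long': 18.7}
dish ((459.1246032714844, -365.045166015625), 28.04173469543457)
```

View pics/v12.png

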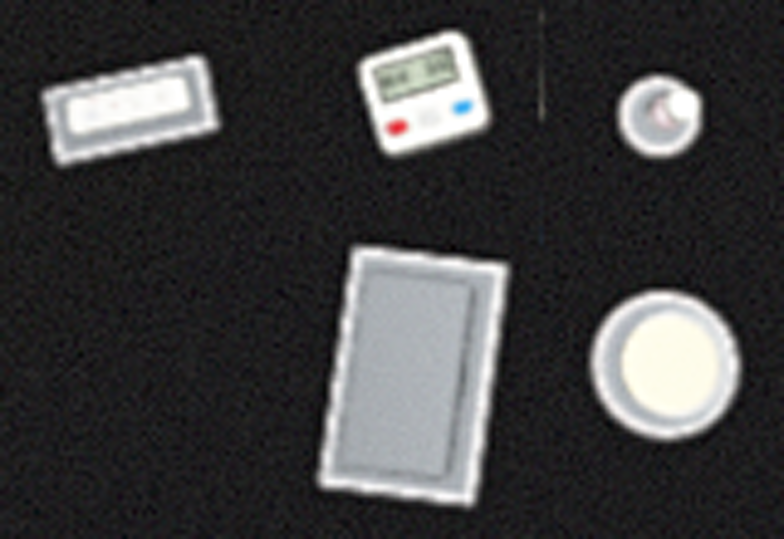

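v12 shows all four things on their own stages. The box top at crop (406,376) against its stage at (414,375) is what parallax predicts, and the timer hasn't moved. Handing in.

```bash
python3 -c "
from plant import workorder
print(workorder.sign_off())"
```

```text
the job is handed in; nothing more can be done
None
```

The vial, petri dish, cassette and slide box are each on their own stages, within about 4 mm of centre by the camera, and the job was handed in at about 37 s; sign-off gave no verdict, and I did not re-measure the white bottle, which the arm never went near.

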